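Hang the dressing pot on the lunchbox rim

ROBOT

A 7-joint arm with a two-finger parallel gripper is mounted at the origin on the work surface. World frame = base frame: x ahead of the robot, y to its left, z up, the work surface at z = 0. Lengths are in m, angles in rad, forces in N, time in s.
With the tool pointing down it reaches from about 0.4 to 0.85 m from the base axis. Payload 4.5 kg.
Tool frame: the origin (TCP) lies at the centre of the arm's flange, where the gripper is bolted on; the fingertips stand 173 mm ahead of it and the grasp point (between the pads) lies 155 mm ahead of it; z points along the fingers, y is the line along which they close (so a half turn about z gives the same grasp; the last joint's range is limited). The gripper opens to 85 mm and grips with 20 to 120 N. Pads are 22 mm wide; open, the fingers measure 114 mm over their backs; the gripper's body (76 mm by 85 mm) begins 54 mm behind the grasp point. The pads swing forward as they close: fully open they stand 13 mm farther back than shut.
Start: joints at [-1.302, 0.689, -0.195, 1.565, 0.157, 0.902, -0.215], TCP at [0.145, 0.608, 0.405] pointing down, gripper open.
Joint ranges: [-3.01, 3.01], [-0.46, 2.08], [-1.47, 1.51], [0.13, 2.56], [-1, 4.14], [0.04, 2.09], [-2.66, 2.66]. Speed limits (rad/s): [2.57, 2.57, 3.14, 3.14, 3.14, 3.14, 3.14].

INTERFACE

Orientations are given as a unit quaternion [w, x, y, z].
In Python, from bench import env gives the robot as it stands.
- The arm moves only by the tool step_arm, never from a script. Its argument "plan" is a list of rows, each a list of 5 numbers: the shift along the tool's x, y, z in mm, then the turn about the tool's z in degrees, then the opening, from 0 (shut) to 1 (fully open). In form: [[tx, ty, tz, turn, hand], ...]. A call has exactly 10 rows; each row shifts and turns the commanded pose from where the row before left it, along the tool's axes as they then stand; what a row does not reach is not made up. A row lasts 1/12 s, in which the tool goes at most 41.7 mm and 7.16 degrees, less where a joint would pass 70% of its speed; a pose out of reach is approached as far as the arm can. A call with a gripper value outside its range is refused whole. The fingers move at their own pace and stop on an object; "squeeze" is the grip in N (left out, the last holds). Time passes only in rows, so rows that do not move let the fingers close, or fill a call up. It gives the time, the measured TCP pose, the force, the opening and the grip force at its end, in the units of the state.
- env.state(): the state, without advancing time (a new reading comes with each control period).
- env.snapshot(name): name is "side" or "top"; returns (picture, depth): 384x512x3 uint8, red, green, blue; 384x512 float32, m along the optical axis (not along the pixel's ray), 0 where there is no reading.
- env.camera_params(name): a dict with "fx", "fy", "cx", "cy" (pixels), "dist_coeffs" ([k1, k2, p1, p2, k3] as OpenCV has them; the pictures are not rectified), "position" and "rotation" of the camera in the world. Camera axes: x right, y down, z forward; pixel columns grow to the right and rows downward; lengths in m; the calibration is good to about 2 mm. A picture is of the moment at which its call begins. camera_params takes no time and is no camera call.
- env.sign_off(): hands the job in; it is judged then, once.
The state is a dict: "clock": time; "q": joint angles; "qd": joint speeds; "tau": joint torques, N m; "ee_pos": TCP position; "eef_rot": TCP orientation; "contact_force": force on the tool from outside, world axes, zero at the start; "wrist_torque": the same for the moment, N m; "gripper_width": finger opening in m; "finger_force": force on a finger pad.
Only numpy, scipy, OpenCV 4.12 (cv2) and the standard library are available. Lean on these libraries where they do the work, as an engineer would, in place of code of your own. Each camera call takes 0.05 s, during which the arm holds its last target. There are 200 camera calls.

TASK

Take the little steel dressing pot from the oak tray and hang its hook over the lunchbox's rim at the blue spring clip, with the pot inside the box and the hook centred on the clip. Press it down gently, without forcing the springy box, until the clip snaps over the hook and it sits fully home on the rim, then let go. Leave everything else on the table where it is.

Things in the scene. Friction and masses are not known exactly. Their poses are not given: they have to be found in the camera images.
- pot: open steel pot, 44 (x) by 40 (y) by 42 high, 3 mm walls, about 130 g, standing on the tray; origin centre of its underside, z up. A 26 mm wide flat hook rises from its +x wall and bends over outwards. Its +x side, with the hook's stem, is one plane at x = 22 mm. Grip it from above across its 40 mm (y) sides, about 28 mm above the underside.
- hook (a point): on the pot: middle of the hook's slot, on the underside of its bridge (x = 25, z = 56 mm in the pot's frame), same axes as the pot. The slot is 6 mm wide in x, between the stem and the lip, which hangs down outside; the bridge is 4 mm thick, so the hook's top is at 60 mm.
- bead (a point): on the pot: centre of the round bead (6 mm diameter, 26 mm long in y) that ends the hook's lip, at x = 31, z = 44 mm in the pot's frame; its lowest point is at 41 mm. The lip above it is 3 mm thick, x = 28 to 31 mm.
- rim (a point): on the lunchbox: top of the wall that carries the clip, middle of the 4 mm wall thickness, at the middle of the clip. x points out of the box, square to the wall, y along the wall, z up. The wall is straight and plain; the inside of the box lies towards -x, its floor 66 mm below the rim.
- lunchbox: open white plastic lunchbox, 130 (x) by 190 (y) by 70 high, 4 mm walls, origin centre of its underside; the clip is outside its +x long wall. On springy feet over a round grey trivet it cannot shift or tilt, but sinks straight down, several mm, when pushed and comes back up. A crispbread bar under 30 mm high inside is look only; blue latches on the short ends need no handling.
- nose (a point): on the lunchbox: middle of the clip's nose when relaxed, 12 mm outside the wall's mid-plane and 9 mm below the rim. The nose is a blue round bar, 10 mm diameter, 30 mm long along the wall, pressed towards the wall by about 3.6 N plus 3.6 N per mm. It sits between fixed blue cheeks 37 mm apart and 2 mm lower than the rim.
- clip (a joint): the clip's sprung nose: 0 relaxed, positive (m) pushed outwards, 6 mm at most. The bead must ride down past it: a downward push of roughly 6 to 9 N, depending on friction, hardest with the bridge 3 to 7 mm above the rim. Then the push drops by a few N, the nose springs part way back above the bead and the bridge sits on the rim, where the push rises again. Above 10 N is forcing the box.
- tray: round oak tray, 344 mm across, rim 18 mm high, floor 8 mm thick; origin centre of its underside; fixed
- egg_cup: white egg cup on the tray, 50 mm across, 62 high; origin centre of underside; leave alone
- stopper: green glass carafe stopper on the tray, 48 mm across, 70 high; origin centre of underside; leave alone
- teaspoon: steel teaspoon, 135 mm long, lying on the table on the robot's side; leave alone
- mug: blue mug, 80 mm across, 88 high, at the far edge; origin centre of underside; leave alone
- pepper_mill: dark wooden pepper mill, 54 mm across, 152 high, at the far edge; origin centre of underside; leave alone
Things that resemble listed ones, but are neither listed nor needed, are in the scene too. What is shaped like the part that bears rim but pink is not meant.

How it is judged:
On the way, in this order (a step that is already met when the one before it is completed fails the run):
1. the pot is lifted clear of the tray (z of pot in the frame of tray above 0.04 m), for 0.1 s.
2. the hook is over the rim at the clip and pressed home, the clip snapped over it (z of hook in the frame of rim between -0.003 and 0.0015 m and x of hook in the frame of rim between -0.003 and 0.003 m and y of hook in the frame of rim between -0.007 and 0.007 m and angle between pot's own z axis and vertical below 0.12 rad), for 0.2 s.
At the end, for the whole second after the job is handed in: the pot hangs released and at rest inside the lunchbox, upright within 0.12 rad, its hook's bridge within 1.5 mm of the rim top, the slot within 3 mm of the wall's mid-plane and within 7 mm of the clip's middle along the wall, the clip sprung back to under 3 mm (all of step 2 and linear speed of pot below 0.02 m/s and value of joint clip below 0.003 m and contact force between the fingers and pot below 0.1 N); the robot touches nothing.
It fails at once if the pot is forced against the lunchbox, its wall and its clip with more than 28 N in all (contact force between pot and lunchbox above 28 N).
It fails at once if the springy lunchbox is forced down by more than 9 mm (about 11 N) (distance of lunchbox from where it was at the start of the episode above 0.009 m).
It fails at once if the robot itself pushes on the lunchbox with more than 20 N (contact force between any of the fingers, the arm and lunchbox above 20 N).
It fails at once if the egg cup, stopper, teaspoon, mug or pepper mill is moved by more than 20 mm or tipped over (distance of any of egg_cup, stopper, teaspoon, mug, pepper_mill from where it was at the start of the episode above 0.02 m or angle between any of egg_cup, stopper, mug, pepper_mill's own z axis and vertical above 0.5 rad).
It also fails if it takes over 64 s, if anything falls off the work surface, if the arm or the gripper's body presses on something with over 40 N, if the wrist force passes 120 N, or if a joint passes its speed limit or range.

## Working session

There is one attempt and no reset: what is moved stays moved. The work goes in short steps, Python scripts to look and compute and a tool call to move; the robot and the scene stay as the last step left them, time stands still between calls to the robot, and variables do not carry over. Pictures are saved under pics/ and viewed, at most 10 in all, crops included, and the job is handed in when it is done.

Besides the shell and the picture viewer there is one more tool, called after "Emit:" by a JSON object that holds its "name" and its "arguments". step_arm: Moves the arm, as the interface text tells. Its arguments: {"type":"object","properties":{"plan":{"type":"array"},"squeeze":{"type":"number"}},"required":["plan"]}

```bash
mkdir -p pics
cat > h.py <<'E'
import numpy as np, cv2
from bench import env
def save(n,f):
    im,d=env.snapshot(n); cv2.imwrite('pics/%s.png'%f,im[:,:,::-1]); np.savez('pics/%s.npz'%f,im=im,d=d); return im,d
def cloud(n,d):
    c=env.camera_params(n); K=np.array([[c['fx'],0,c['cx']],[0,c['fy'],c['cy']],[0,0,1]])
    h,w=d.shape; u,v=np.meshgrid(np.arange(w),np.arange(h))
    p=cv2.undistortPoints(np.stack([u,v],-1).reshape(-1,1,2).astype(np.float64),K,np.array(c['dist_coeffs'],float)).reshape(h,w,2)
    P=np.dstack([p,np.ones((h,w))])*d[...,None]
    R=np.array(c['rotation'])
    if R.size==4:
        from scipy.spatial.transform import Rotation as Q; R=Q.from_quat(np.roll(R.ravel(),-1)).as_matrix()
    return P@R.T+np.array(c['position'])
E
python3 - <<'E'
from h import *
for n in('top','side'):
    save(n,n+'0'); print(n,env.camera_params(n))
print(env.state())
E
```

```text
top {'fx': 412.4825556125361, 'fy': 412.4825556125361, 'cx': 249.41570363498087, 'cy': 188.98915738303236, 'dist_coeffs': array([-0.08533104,  0.        ,  0.        ,  0.        ,  0.        ]), 'position': array([ 0.303022  , -0.02417861,  1.17146412]), 'rotation': array([ 0.07025538, -0.70106617,  0.70701879, -0.06078511])}
side {'fx': 468.2602021443234, 'fy': 468.2602021443234, 'cx': 244.2060676361612, 'cy': 192.58868209511223, 'dist_coeffs': array([-0.16649232,  0.        ,  0.        ,  0.        ,  0.        ]), 'position': array([-0.131032  , -0.63776246,  0.93833439]), 'rotation': array([-0.36652599,  0.84378451, -0.35607476,  0.16400356])}
{'clock': 0.1, 'q': array([-1.30216145,  0.68987265, -0.19449976,  1.56625344,  0.15728195,
        0.90248245, -0.21510519]), 'qd': array([ 0.00221983, -0.00165145, -0.00013473, -0.00197718, -0.00052643,
       -0.00097036,  0.00145741]), 'tau': array([-3.63077153e-03, -5.40600765e+01, -1.27128135e+00, -1.58984649e+01,
        9.43805877e-03,  4.42005956e-03, -1.82585995e-05]), 'ee_pos': array([0.14538607, 0.60754698, 0.40397705]), 'eef_rot': array([-3.60754981e-05,  1.17124998e-01,  9.93116847e-01, -8.13538788e-04]), 'contact_force': array([-1.02126352,  0.14836338, -0.47575573]), 'wrist_torque': array([ 0.05749217,  0.00794497, -0.03171249]), 'finger_force': 0.0, 'gripper_width': 0.08530762597003222}
```

View pics/top0.png

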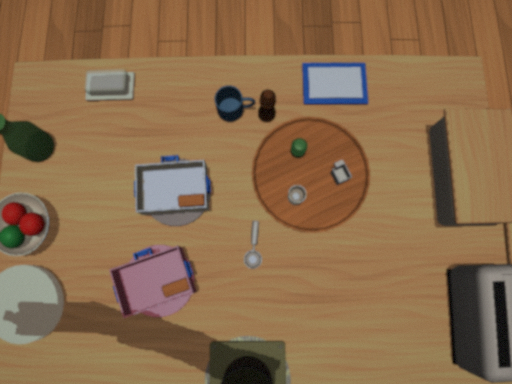

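View pics/side0.png

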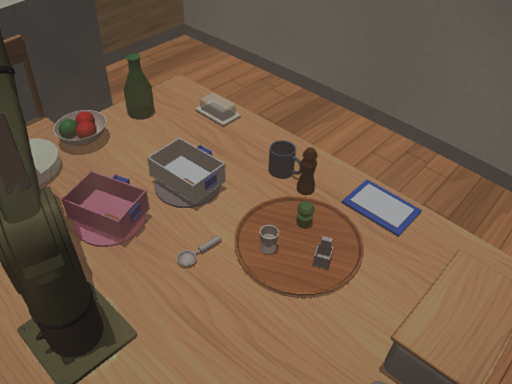

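The white box sits at top-image (173,187), with its blue clip on the far long wall at (171,158). The pot is on the tray at (341,172), its hook pointing up-image, and the pink box is a decoy. Next I measure these with depth.

Run:
```python
from h import *
for n,(u0,u1,v0,v1) in {'top':(128,216,150,222),'side':(145,230,138,200)}.items():
    z=np.load('pics/%s0.npz'%n); im=z['im'];W=cloud(n,z['d'])
    hsv=cv2.cvtColor(im,cv2.COLOR_RGB2HSV)
    m=(hsv[...,0]>100)&(hsv[...,0]<130)&(hsv[...,1]>120)
    mm=np.zeros_like(m); mm[v0:v1,u0:u1]=m[v0:v1,u0:u1]
    k,l,s,c=cv2.connectedComponentsWithStats(mm.astype(np.uint8))
    for i in range(1,k):
        if s[i,4]>8:
            P=W[l==i]; print(n,'blue',s[i],c[i].round(1),np.median(P,0).round(4),P.min(0).round(3),P.max(0).round(3))
    S=W[v0:v1,u0:u1].reshape(-1,3); S=S[(S[:,2]>.06)&(S[:,2]<.11)]
    hist=np.histogram(S[:,2],bins=np.arange(.06,.112,.004)); print('z',hist[0],hist[1][0])
    T=S[S[:,2]>np.percentile(S[:,2],60)]; r=cv2.minAreaRect((T[:,:2]*1000).astype(np.float32)); print('rim rect',r,np.median(T[:,2]))
    # pot
    a={'top':(325,358,153,192),'side':(308,340,232,275)}[n]
    sub=W[a[2]:a[3],a[0]:a[1]]; S=sub.reshape(-1,3); S=S[(S[:,2]>.025)]
    print('pot',len(S),S.min(0).round(3),S.max(0).round(3),np.histogram(S[:,2],bins=np.arange(.02,.08,.004))[0])
    r=cv2.minAreaRect((S[(S[:,2]>.04)][:,:2]*1000).astype(np.float32));print(r)
    H=S[S[:,2]>.06];print('hook',len(H),H.mean(0).round(4),cv2.minAreaRect((H[:,:2]*1000).astype(np.float32)))
    B=S[(S[:,2]>.045)&(S[:,2]<.053)]; print('body',cv2.minAreaRect((B[:,:2]*1000).astype(np.float32)))
    for (nm,c) in (('top',(a[0]-12,a[1]+12,a[2]-8,a[3]+8)),):
        cv2.imwrite('pics/%s_pot.png'%n,cv2.resize(im[c[2]:c[3],c[0]:c[1],::-1],None,fx=7,fy=7,interpolation=cv2.INTER_CUBIC))
a=cv2.imread('pics/top_pot.png');b=cv2.imread('pics/side_pot.png');h=max(a.shape[0],b.shape[0])
f=lambda i:cv2.copyMakeBorder(i,0,h-i.shape[0],0,0,cv2.BORDER_CONSTANT)
cv2.imwrite('pics/pots.png',np.hstack([f(a),f(b)]));print(h)
```

```text
top blue [162 156  16   5  56] [169.7 158.1] [0.5941 0.2065 0.0906] [0.588 0.185 0.078] [0.6   0.228 0.096]
top blue [206 177   4  16  45] [207.7 184.5] [0.5225 0.1024 0.0833] [0.502 0.1   0.056] [0.541 0.107 0.091]
z [ 62  63  58  64  68  86 108 149 259 135   5   0] 0.06
rim rect ((526.8370971679688, 202.1668701171875), (147.937255859375, 191.3865509033203), 3.7720189094543457) 0.09521091839547169
pot 191 [ 0.303 -0.293  0.025] [ 0.59  -0.024  1.171] [ 0 10 12 15 18 13 33 28  9  1  6 25 13  0]
((450.2489929199219, -144.35971069335938), (56.405181884765625, 375.89288330078125), 42.241371154785156)
hook 52 [ 0.5368 -0.2219  0.2366] ((449.75238037109375, -142.0613250732422), (18.8996639251709, 375.9618835449219), 48.343868255615234)
body ((556.1384887695312, -267.93133544921875), (42.33960723876953, 39.22018051147461), 24.936630249023438)
side blue [201 147   9   6  19] [204.9 149.6] [0.5932 0.2026 0.0929] [0.587 0.185 0.089] [0.599 0.218 0.096]
side blue [205 173  11   8  14] [210.4 176.7] [0.526  0.1042 0.088 ] [0.503 0.102 0.086] [0.545 0.106 0.09 ]
z [145 156 133 159 149 157 184 211 235 121   0   0] 0.06
rim rect ((477.9210510253906, 200.40557861328125), (251.4730682373047, 201.73646545410156), 0.7612652778625488) 0.09257775675178193
pot 333 [-0.131 -0.638  0.025] [ 0.591 -0.241  0.938] [ 0 23 33 38 31 29 49 44 15  8 13 34 14  0]
((223.5637969970703, -436.67791748046875), (814.2254638671875, 41.588600158691406), 26.632768630981445)
hook 63 [ 0.5578 -0.2708  0.0937] ((225.46778869628906, -440.5717468261719), (814.38623046875, 26.07816505432129), 27.114206314086914)
body ((558.895751953125, -268.79205322265625), (47.57891845703125, 40.601016998291016), 24.312158584594727)
413
```

View pics/pots.png

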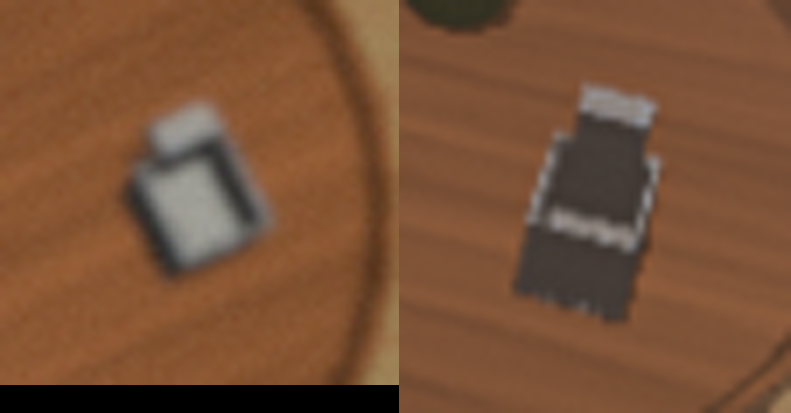

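The crop shows the pot with its hook towards +x,+y, at a yaw of about 25°. I'll refine with invalid depth filtered out.

```bash
cat > m.py <<'E'
from h import *
def fit(P):
    vx,vy,x,y=cv2.fitLine((P[:,:2]*1000).astype(np.float32),cv2.DIST_HUBER,0,.01,.01).ravel(); s=np.sign(vx+vy)*1
    return np.array([vx,vy]),np.array([x,y])
if __name__=='__main__':
  for n,(u0,u1,v0,v1),a in (('top',(128,216,150,222),(325,358,153,192)),('side',(145,230,138,200),(308,340,232,275))):
    z=np.load('pics/%s0.npz'%n); im=z['im'];W=cloud(n,z['d']);hsv=cv2.cvtColor(im,cv2.COLOR_RGB2HSV)
    ok=(z['d']>0)&~((hsv[...,0]>100)&(hsv[...,0]<130)&(hsv[...,1]>90))
    S=W[v0:v1,u0:u1][ok[v0:v1,u0:u1]]; T=S[(S[:,2]>.086)&(S[:,2]<.1)]
    print(n,'rimpts',len(T),T.min(0).round(3),T.max(0).round(3),np.percentile(T[:,2],[50,80,95]).round(4))
    print(' rect',cv2.minAreaRect((T[:,:2]*1000).astype(np.float32)))
    F=T[(T[:,0]>.565)&(T[:,1]>.12)&(T[:,1]<.285)]; F=F[F[:,2]>.09]
    v,p=fit(F); t=(206-p[1])/v[1]; print(' farwall',len(F),np.degrees(np.arctan2(-v[0]/v[1],1)),(p+t*v).round(1),np.percentile(F[:,2],[20,50,80]).round(4))
    N=T[(T[:,0]<.49)&(T[:,1]>.13)&(T[:,1]<.29)&(T[:,2]>.09)]
    if len(N)>9:
      v,p=fit(N); t=(206-p[1])/v[1]; print(' nearwall',len(N),np.degrees(np.arctan2(-v[0]/v[1],1)),(p+t*v).round(1))
    S=W[a[2]:a[3],a[0]:a[1]][ok[a[2]:a[3],a[0]:a[1]]]; S=S[S[:,2]>.02]
    H=S[S[:,2]>.06]; B=S[(S[:,2]>.03)&(S[:,2]<.056)]
    print(' hook',len(H),np.median(H,0).round(4),cv2.minAreaRect((H[:,:2]*1000).astype(np.float32)),H[:,2].max())
    print(' body',len(B),cv2.minAreaRect((B[:,:2]*1000).astype(np.float32)))
E
python3 m.py
```

```text
top rimpts 519 [0.448 0.104 0.086] [0.602 0.303 0.1  ] [0.0943 0.0965 0.0986]
 rect ((526.8792724609375, 203.04989624023438), (148.13751220703125, 200.073974609375), 3.7720184326171875)
 farwall 133 3.1836646 [578.7 206. ] [0.0923 0.0943 0.0964]
 nearwall 114 3.3033364 [454.8 206. ]
 hook 44 [ 0.5791 -0.2578  0.0667] ((579.7144165039062, -258.5729064941406), (12.736297607421875, 24.800203323364258), 27.547122955322266) 0.07148381677797877
 body 121 ((561.8029174804688, -266.1654968261719), (55.471168518066406, 40.88218307495117), 26.086219787597656)
side rimpts 605 [0.352 0.1   0.086] [0.603 0.302 0.1  ] [0.0928 0.096  0.0978]
 rect ((477.9210510253906, 200.40557861328125), (251.4730682373047, 201.73646545410156), 0.7612652778625488)
 farwall 126 3.3614273 [581.3 206. ] [0.0916 0.0938 0.0959]
 nearwall 114 3.5353441 [453.8 206. ]
 hook 61 [ 0.5805 -0.2592  0.0664] ((581.2769775390625, -258.3962097167969), (14.868913650512695, 25.97840118408203), 26.617597579956055) 0.0698735531921284
 body 224 ((558.769775390625, -268.8489990234375), (47.85531997680664, 40.601016998291016), 24.312158584594727)
```

```bash
cat > plan.py <<'E'
from h import *
def pose():
    s=env.state(); w,x,y,z=s['eef_rot']
    th=np.degrees(np.arctan2(2*(x*y+w*z),1-2*(y*y+z*z))); return s['ee_pos']*1000,th,s
def rows(wps,thf,n,hand):
    p,th,_=pose(); seg=[p]+[np.array(w,float) for w in wps]
    L=np.r_[0,np.cumsum([np.linalg.norm(b-a) for a,b in zip(seg,seg[1:])])]
    pts=np.array([[np.interp(L[-1]*i/n,L,[q[k] for q in seg]) for k in range(3)] for i in range(n+1)])
    d=-((thf-th+180)%360-180); d=round(d/n,1)
    c=p.copy(); out=[]
    for i in range(1,n+1):
        e=pts[i]-c;t=np.radians(th); X=np.array([np.cos(t),np.sin(t),0]);Y=np.array([np.sin(t),-np.cos(t),0])
        r=[round(e@X),round(e@Y),round(-e[2])]; c=c+r[0]*X+r[1]*Y-r[2]*np.array([0,0,1]); th-=d
        out.append(r+[d,hand])
    for i in range(0,n,10): print(out[i:i+10])
    print('end',c.round(1),round(th,1))
E
python3 -c "
from plan import *
rows([(500,200,410),(557,-269,340)],26.,30,1)"
```

```text
[[-28, -20, 0, np.float64(4.7), 1], [-29, -17, -1, np.float64(4.7), 1], [-30, -15, 0, np.float64(4.7), 1], [-32, -12, -1, np.float64(4.7), 1], [-32, -10, 0, np.float64(4.7), 1], [-34, -7, 0, np.float64(4.7), 1], [-33, -5, -1, np.float64(4.7), 1], [-34, -1, 0, np.float64(4.7), 1], [-34, 1, 0, np.float64(4.7), 1], [-34, 4, -1, np.float64(4.7), 1]]
[[-33, 7, 0, np.float64(4.7), 1], [-33, 9, -1, np.float64(4.7), 1], [-31, 12, 0, np.float64(4.7), 1], [-31, 15, 0, np.float64(4.7), 1], [-29, 17, -1, np.float64(4.7), 1], [-28, 18, 0, np.float64(4.7), 1], [-34, 3, 5, np.float64(4.7), 1], [-33, 6, 5, np.float64(4.7), 1], [-32, 9, 5, np.float64(4.7), 1], [-32, 11, 5, np.float64(4.7), 1]]
[[-30, 14, 5, np.float64(4.7), 1], [-30, 16, 5, np.float64(4.7), 1], [-27, 19, 5, np.float64(4.7), 1], [-27, 21, 5, np.float64(4.7), 1], [-24, 23, 5, np.float64(4.7), 1], [-23, 25, 5, np.float64(4.7), 1], [-20, 26, 5, np.float64(4.7), 1], [-18, 29, 5, np.float64(4.7), 1], [-16, 29, 5, np.float64(4.7), 1], [-13, 31, 5, np.float64(4.7), 1]]
end [ 557.1 -268.7  340. ] 25.5
```

Emit:
{"name": "step_arm", "arguments": {"plan": [[-28, -20, 0, 4.7, 1], [-29, -17, -1, 4.7, 1], [-30, -15, 0, 4.7, 1], [-32, -12, -1, 4.7, 1], [-32, -10, 0, 4.7, 1], [-34, -7, 0, 4.7, 1], [-33, -5, -1, 4.7, 1], [-34, -1, 0, 4.7, 1], [-34, 1, 0, 4.7, 1], [-34, 4, -1, 4.7, 1]]}}

```text
clock: 0.93
ee_pos: [0.3689, 0.3501, 0.4084]
eef_rot: [-0.0, 0.505, 0.863, -0.0]
contact_force: [0.3, 0.4, -0.3]
gripper_width: 0.0853
finger_force: 0.0
```

Emit:
{"name": "step_arm", "arguments": {"plan": [[-33, 7, 0, 4.7, 1], [-33, 9, -1, 4.7, 1], [-31, 12, 0, 4.7, 1], [-31, 15, 0, 4.7, 1], [-29, 17, -1, 4.7, 1], [-28, 18, 0, 4.7, 1], [-34, 3, 5, 4.7, 1], [-33, 6, 5, 4.7, 1], [-32, 9, 5, 4.7, 1], [-32, 11, 5, 4.7, 1]]}}

```text
clock: 1.77
ee_pos: [0.5161, 0.0629, 0.3902]
eef_rot: [-0.0, 0.807, 0.59, -0.0]
contact_force: [0.9, 0.0, -1.4]
gripper_width: 0.0854
finger_force: 0.0
```

Emit:
{"name": "step_arm", "arguments": {"plan": [[-30, 14, 5, 4.7, 1], [-30, 16, 5, 4.7, 1], [-27, 19, 5, 4.7, 1], [-27, 21, 5, 4.7, 1], [-24, 23, 5, 4.7, 1], [-23, 25, 5, 4.7, 1], [-20, 26, 5, 4.7, 1], [-18, 29, 5, 4.7, 1], [-16, 29, 5, 4.7, 1], [-13, 31, 5, 4.7, 1]]}}

```text
clock: 2.6
ee_pos: [0.5569, -0.2698, 0.34]
eef_rot: [-0.001, 0.976, 0.219, -0.0]
contact_force: [0.9, -0.3, 0.7]
gripper_width: 0.0852
finger_force: 0.0
```

```bash
python3 -c "
from plan import *
p,t,s=pose();print(p,t,s['q'])
rows([(557,-269,260)],26.,10,1)"
```

```text
[ 556.90942415 -269.83183547  339.97814264] 25.321857573869494 [ 0.18430895  0.78786649  0.35387398  1.6637183  -0.36622745  0.75734877
 -0.41753224]
[[0, 0, 8, np.float64(-0.1), 1], [0, 0, 8, np.float64(-0.1), 1], [0, 0, 8, np.float64(-0.1), 1], [0, 0, 8, np.float64(-0.1), 1], [0, 0, 8, np.float64(-0.1), 1], [0, 0, 8, np.float64(-0.1), 1], [0, 0, 8, np.float64(-0.1), 1], [0, -1, 8, np.float64(-0.1), 1], [0, 0, 8, np.float64(-0.1), 1], [0, 0, 8, np.float64(-0.1), 1]]
end [ 556.5 -268.9  260. ] 26.3
```

Emit:
{"name": "step_arm", "arguments": {"plan": [[0, 0, 22, -0.1, 1], [0, 0, 22, -0.1, 1], [0, 0, 20, -0.1, 1], [0, 0, 20, -0.1, 1], [0, 0, 18, -0.1, 1], [0, -1, 16, -0.1, 1], [0, 0, 12, 0, 1], [0, 0, 10, 0, 1], [0, 0, 6, 0, 1], [0, 0, 3, 0, 1]]}}

```text
clock: 3.43
ee_pos: [0.5566, -0.2675, 0.1909]
eef_rot: [-0.0, 0.974, 0.226, -0.0]
contact_force: [-0.6, -0.8, 0.6]
gripper_width: 0.0852
finger_force: 0.0
```

Emit:
{"name": "step_arm", "arguments": {"plan": [[0, 0, 0, 0, 0.4], [0, 0, 0, 0, 0.2], [0, 0, 0, 0, 0.2], [0, 0, 0, 0, 0.2], [0, 0, 0, 0, 0.2], [0, 0, 0, 0, 0.2], [0, 0, 0, 0, 0.2], [0, 0, 0, 0, 0.2], [0, 0, 0, 0, 0.2], [0, 0, 0, 0, 0.2]], "squeeze": 50}}

```text
clock: 4.27
ee_pos: [0.5571, -0.2678, 0.1927]
eef_rot: [0.001, 0.974, 0.226, 0.001]
contact_force: [-0.3, -0.8, 6.6]
gripper_width: 0.0392
finger_force: 51.2
```

Emit:
{"name": "step_arm", "arguments": {"plan": [[0, 0, -3, 0, 0.2], [0, 0, -6, 0, 0.2], [0, 0, -10, 0, 0.2], [0, 0, -15, 0, 0.2], [0, 0, -20, 0, 0.2], [0, 0, -20, 0, 0.2], [0, 0, -20, 0, 0.2], [0, 0, -20, 0, 0.2], [0, 0, -15, 0, 0.2], [0, 0, -10, 0, 0.2]]}}

```text
clock: 5.1
ee_pos: [0.5568, -0.2677, 0.3332]
eef_rot: [0.001, 0.974, 0.226, 0.001]
contact_force: [-0.1, 0.2, -0.7]
gripper_width: 0.0395
finger_force: 50.5
```

```bash
python3 -c "
from plan import *
p,t,s=pose();print(p,t,s['contact_force'],s['gripper_width'])
im,d=save('top','top1'); im2,d2=save('side','side1')
for n,i,dd in (('top',im,d),('side',im2,d2)):
    W=cloud(n,dd); g=np.array(p)/1000-[0,0,.155]
    t_=np.radians(t); 
    m=(dd>0)&(np.abs(W[...,:2]-g[:2]).max(-1)<.05)&(W[...,2]>.1)&(W[...,2]<.21)
    v,u=np.nonzero(m); print(n,u.min(),u.max(),v.min(),v.max())
    c=i[max(v.min()-15,0):v.max()+15,max(u.min()-20,0):u.max()+20]; cv2.imwrite('pics/c_%s.png'%n,cv2.resize(c[:,:,::-1],(390,390)))
cv2.imwrite('pics/c1.png',np.hstack([cv2.imread('pics/c_top.png'),cv2.imread('pics/c_side.png')]))
rows([(557,-100,310),(510,120,310),(505,200,310)],3.3,30,0.2)"
```

```text
[ 556.84531718 -267.69228617  333.15868544] 26.139342931643927 [-0.05597491  0.24398145 -0.66745248] 0.03946812252123263Traceback (most recent call last):
  File "<string>", line 9, in <module>
    v,u=np.nonzero(m); print(n,u.min(),u.max(),v.min(),v.max())
                               ~~~~~^^
    return umr_minimum(a, axis, None, out, keepdims, initial, where)
ValueError: zero-size array to reduction operation minimum which has no identity
```

```bash
python3 -c "
from plan import *
rows([(530,-50,333),(525,203,320)],3.3,20,0.2)"
```

```text
[[8, -22, 0, np.float64(1.1), 0.2], [7, -23, 0, np.float64(1.1), 0.2], [7, -22, 0, np.float64(1.1), 0.2], [6, -23, 0, np.float64(1.1), 0.2], [6, -23, 0, np.float64(1.1), 0.2], [6, -23, 0, np.float64(1.1), 0.2], [5, -23, 0, np.float64(1.1), 0.2], [5, -23, 0, np.float64(1.1), 0.2], [4, -24, 0, np.float64(1.1), 0.2], [5, -23, 1, np.float64(1.1), 0.2]]
[[6, -22, 1, np.float64(1.1), 0.2], [5, -23, 1, np.float64(1.1), 0.2], [5, -24, 1, np.float64(1.1), 0.2], [4, -23, 1, np.float64(1.1), 0.2], [4, -23, 2, np.float64(1.1), 0.2], [4, -23, 1, np.float64(1.1), 0.2], [3, -24, 1, np.float64(1.1), 0.2], [3, -23, 1, np.float64(1.1), 0.2], [2, -24, 2, np.float64(1.1), 0.2], [1, -23, 1, np.float64(1.1), 0.2]]
end [524.6 202.6 319.8] 4.1
```

Emit:
{"name": "step_arm", "arguments": {"plan": [[8, -22, 0, 1.1, 0.2], [7, -23, 0, 1.1, 0.2], [7, -22, 0, 1.1, 0.2], [6, -23, 0, 1.1, 0.2], [6, -23, 0, 1.1, 0.2], [6, -23, 0, 1.1, 0.2], [5, -23, 0, 1.1, 0.2], [5, -23, 0, 1.1, 0.2], [4, -24, 0, 1.1, 0.2], [5, -23, 1, 1.1, 0.2]]}}

```text
clock: 6.03
ee_pos: [0.528, -0.0311, 0.3288]
eef_rot: [-0.0, 0.991, 0.131, -0.001]
contact_force: [0.4, 0.1, -0.1]
gripper_width: 0.0394
finger_force: 50.5
```

Emit:
{"name": "step_arm", "arguments": {"plan": [[6, -22, 1, 1.1, 0.2], [5, -23, 1, 1.1, 0.2], [5, -24, 1, 1.1, 0.2], [4, -23, 1, 1.1, 0.2], [4, -23, 2, 1.1, 0.2], [4, -23, 1, 1.1, 0.2], [3, -24, 1, 1.1, 0.2], [3, -23, 1, 1.2, 0.2], [2, -24, 2, 1.3, 0.2], [1, -23, 1, 1.3, 0.2]]}}

```text
clock: 6.87
ee_pos: [0.5238, 0.2043, 0.3165]
eef_rot: [0.0, 1.0, 0.031, -0.001]
contact_force: [0.9, -0.0, -0.4]
gripper_width: 0.0392
finger_force: 50.4
```

```bash
python3 -c "
from plan import *
p,t,s=pose();print(p,t,s['contact_force'],s['gripper_width'])
im,d=save('side','side2'); W=cloud('side',d)
cv2.imwrite('pics/s2.png',cv2.resize(im[70:210,120:270,::-1],None,fx=4,fy=4,interpolation=cv2.INTER_CUBIC))
"
```

```text
[523.79070025 204.32692636 316.50392993] 3.609372035846913 [ 0.94703354 -0.01637971 -0.42429486] 0.039230059011932376
```

View pics/s2.png

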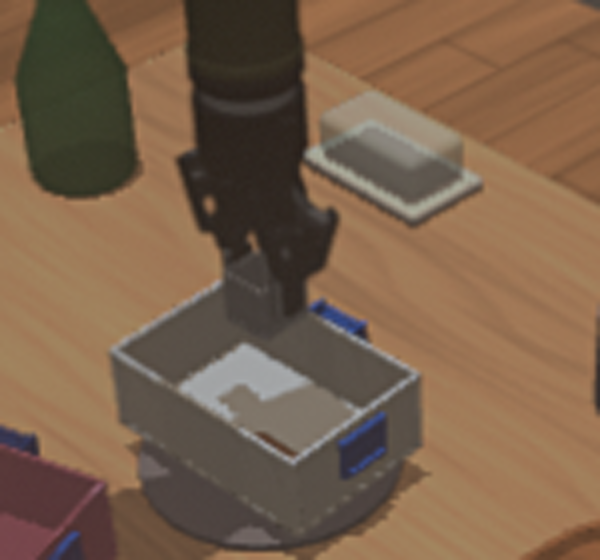

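The side view shows the pot upright in the grip above the box, with the clip at crop (340,318) just beyond it. I lower the pot inside the box with the bead still above the rim.

Emit:
{"name": "step_arm", "arguments": {"plan": [[0, 1, 8, 0.3, 0.2], [0, 1, 10, 0, 0.2], [0, 0.4, 10, 0, 0.2], [0, 0, 10, 0, 0.2], [0, 0, 10, 0, 0.2], [0, 0, 10, 0, 0.2], [0, 0, 7, 0, 0.2], [0, 0, 3, 0, 0.2], [0, 0, 0, 0, 0.2], [0, 0, 0, 0, 0.2]]}}

```text
clock: 7.75
ee_pos: [0.5247, 0.2004, 0.2497]
eef_rot: [-0.0, 1.0, 0.029, 0.0]
contact_force: [0.5, -0.8, -1.2]
gripper_width: 0.0393
finger_force: 50.6
```

Emit:
{"name": "step_arm", "arguments": {"plan": [[3, 0, 0, 0, 0.2], [5, 0, 0, 0, 0.2], [5, 0, 0, 0, 0.2], [5, 0, 0, 0, 0.2], [4, 0, 0, 0, 0.2], [3, 0, 0, 0, 0.2], [2, 0, 0, 0, 0.2], [0, 0, 0, 0, 0.2], [0, 0, 0, 0, 0.2], [0, 0, 0, 0, 0.2]]}}

```text
clock: 8.58
ee_pos: [0.5513, 0.2021, 0.2496]
eef_rot: [-0.0, 1.0, 0.029, -0.0]
contact_force: [-0.0, -0.4, -0.9]
gripper_width: 0.0392
finger_force: 50.6
```

```bash
python3 -c "
from plan import *
p,t,s=pose();print(p,t,s['contact_force'],s['gripper_width'])
W=0
for n,b in (('side',(145,235,110,200)),('top',(128,216,140,222))):
    im,d=save(n,n+'3'); c=im[b[2]:b[3],b[0]:b[1],::-1]; cv2.imwrite('pics/x_%s.png'%n,cv2.resize(c,(400,400),interpolation=cv2.INTER_CUBIC))
    W=cloud(n,d);m=(d>0)&(W[...,2]>.105)&(W[...,2]<.13)&(np.abs(W[...,0]-.58)<.03)&(np.abs(W[...,1]-.205)<.03)
    print(n,m.sum(),W[m].min(0).round(3) if m.any() else '',W[m].max(0).round(3) if m.any() else '',np.median(W[m],0) if m.any() else '')
cv2.imwrite('pics/x3.png',np.hstack([cv2.imread('pics/x_side.png'),cv2.imread('pics/x_top.png')]))
"
```

```text
[551.28837397 202.09073606 249.60588614] 3.3465596359662864 [-0.04184806 -0.4419793  -0.93613572] 0.03915198851391046
side 36 [0.55  0.18  0.105] [0.574 0.231 0.13 ] [0.5568418  0.22225299 0.11851561]
top 1 [0.551 0.175 0.128] [0.551 0.175 0.128] [0.55133139 0.17528341 0.12769331]
```

View pics/x3.png

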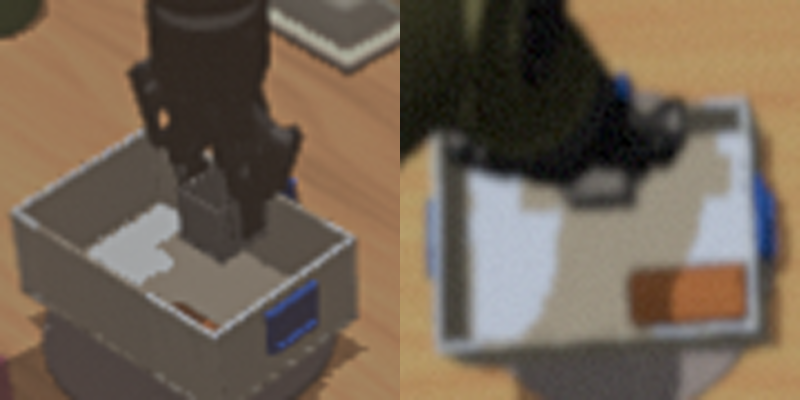

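The pot is inside the box near the clip wall and not touching it yet. I creep outwards to feel the wall.

Emit:
{"name": "step_arm", "arguments": {"plan": [[1, -1, 0, 0, 0.2], [1, 0, 0, 0, 0.2], [0.5, 0, 0, 0, 0.2], [0.5, 0, 0, 0, 0.2], [0.5, 0, 0, 0, 0.2], [0.3, 0, 0, 0, 0.2], [0.2, 0, 0, 0, 0.2], [0, 0, 0, 0, 0.2], [0, 0, 0, 0, 0.2], [0, 0, 0, 0, 0.2]]}}

```text
clock: 9.52
ee_pos: [0.5551, 0.2033, 0.2495]
eef_rot: [-0.0, 1.0, 0.029, -0.001]
contact_force: [-2.4, -0.4, -1.7]
gripper_width: 0.0394
finger_force: 50.5
```

Emit:
{"name": "step_arm", "arguments": {"plan": [[0.3, 0, 0, 0, 0.2], [0.3, 0, 0, 0, 0.2], [0.2, 0, 0, 0, 0.2], [0, 0, 0, 0, 0.2], [0, 0, 0, 0, 0.2], [0, 0, 0, 0, 0.2], [0, 0, 0, 0, 0.2], [0, 0, 0, 0, 0.2], [0, 0, 0, 0, 0.2], [0, 0, 0, 0, 0.2]]}}

```text
clock: 10.35
ee_pos: [0.5554, 0.2033, 0.2493]
eef_rot: [0.0, 1.0, 0.029, -0.001]
contact_force: [-5.2, -1.3, -1.5]
gripper_width: 0.0393
finger_force: 50.5
```

Emit:
{"name": "step_arm", "arguments": {"plan": [[-1, 0, 0, 0, 0.2], [-1, 0, 0, 0, 0.2], [0, 0, 0, 0, 0.2], [0, 0, 2, 0, 0.2], [0, 0, 3, 0, 0.2], [0, 0, 3, 0, 0.2], [0, 0, 3, 0, 0.2], [0, 0, 2, 0, 0.2], [0, 0, 0, 0, 0.2], [0, 0, 0, 0, 0.2]]}}

```text
clock: 11.18
ee_pos: [0.5547, 0.2033, 0.2366]
eef_rot: [0.0, 1.0, 0.029, 0.001]
contact_force: [-0.3, -0.2, -1.5]
gripper_width: 0.0392
finger_force: 50.6
```

Emit:
{"name": "step_arm", "arguments": {"plan": [[0, 0, 1, 0, 0.2], [0, 0, 1, 0, 0.2], [0, 0, 1, 0, 0.2], [0, 0, 1, 0, 0.2], [0, 0, 0, 0, 0.2], [0, 0, 0, 0, 0.2], [0, 0, 0, 0, 0.2], [0, 0, 0, 0, 0.2], [0, 0, 0, 0, 0.2], [0, 0, 0, 0, 0.2]]}}

```text
clock: 12.02
ee_pos: [0.5543, 0.2033, 0.2327]
eef_rot: [-0.0, 1.0, 0.029, 0.0]
contact_force: [-0.3, 0.1, -1.5]
gripper_width: 0.0395
finger_force: 50.6
```

Emit:
{"name": "step_arm", "arguments": {"plan": [[0, 0, 1, 0, 0.2], [0, 0, 1, 0, 0.2], [0, 0, 1, 0, 0.2], [0, 0, 0, 0, 0.2], [0, 0, 0, 0, 0.2], [0, 0, 0, 0, 0.2], [0, 0, 0, 0, 0.2], [0, 0, 0, 0, 0.2], [0, 0, 0, 0, 0.2], [0, 0, 0, 0, 0.2]]}}

```text
clock: 12.85
ee_pos: [0.554, 0.2033, 0.2296]
eef_rot: [-0.0, 1.0, 0.029, -0.0]
contact_force: [-3.6, -0.0, 1.5]
gripper_width: 0.0394
finger_force: 50.9
```

Emit:
{"name": "step_arm", "arguments": {"plan": [[0, 0, 0.7, 0, 0.2], [0, 0, 0.7, 0, 0.2], [0, 0, 0.6, 0, 0.2], [0, 0, 0.5, 0, 0.2], [0, 0, 0.5, 0, 0.2], [0, 0, 0, 0, 0.2], [0, 0, 0, 0, 0.2], [0, 0, 0, 0, 0.2], [0, 0, 0, 0, 0.2], [0, 0, 0, 0, 0.2]]}}

```text
clock: 13.68
ee_pos: [0.5542, 0.2033, 0.2267]
eef_rot: [-0.0, 1.0, 0.029, -0.0]
contact_force: [-4.2, -1.7, 5.0]
gripper_width: 0.0393
finger_force: 51.3
```

Emit:
{"name": "step_arm", "arguments": {"plan": [[0, 0, 0.4, 0, 0.2], [0, 0, 0.4, 0, 0.2], [0, 0, 0.4, 0, 0.2], [0, 0, 0.4, 0, 0.2], [0, 0, 0.4, 0, 0.2], [0, 0, 0, 0, 0.2], [0, 0, 0, 0, 0.2], [0, 0, 0, 0, 0.2], [0, 0, 0, 0, 0.2], [0, 0, 0, 0, 0.2]]}}

```text
clock: 14.52
ee_pos: [0.5543, 0.2033, 0.225]
eef_rot: [-0.0, 1.0, 0.029, 0.0]
contact_force: [-4.6, 0.1, 6.3]
gripper_width: 0.0392
finger_force: 51.5
```

Emit:
{"name": "step_arm", "arguments": {"plan": [[0, 0, 0.3, 0, 0.2], [0, 0, 0.3, 0, 0.2], [0, 0, 0.3, 0, 0.2], [0, 0, 0.3, 0, 0.2], [0, 0, 0, 0, 0.2], [0, 0, 0, 0, 0.2], [0, 0, 0, 0, 0.2], [0, 0, 0, 0, 0.2], [0, 0, 0, 0, 0.2], [0, 0, 0, 0, 0.2]]}}

```text
clock: 15.35
ee_pos: [0.5544, 0.2032, 0.2239]
eef_rot: [-0.0, 1.0, 0.029, 0.0]
contact_force: [-4.6, -0.8, 7.6]
gripper_width: 0.0393
finger_force: 51.6
```

```bash
cat > sink.py <<'E'
import sys
from plan import *
f=sys.argv[1]
p,t,s=pose();print(p,t,s['contact_force'])
for n in('top','side'):
    im,d=save(n,n+f); W=cloud(n,d); a=np.load('pics/%s0.npz'%n)['d']; W0=cloud(n,a)
    R=np.array([[np.cos(.0576),np.sin(.0576)],[-np.sin(.0576),np.cos(.0576)]])
    def sel(W,dd):
        q=(W[...,:2]-[.517,.2015])@R.T
        m=(dd>0)&(np.abs(q[...,0])<.056)&(np.abs(q[...,1])<.086)&(W[...,2]>.015)&(W[...,2]<.06); return m&(np.abs(q[...,1])>.05)|m&(q[...,0]<-.02)
    m=sel(W,d)&sel(W0,a); dz=(W-W0)[m][:,2]; print(n,'floor',m.sum(),np.median(dz)*1e3)
    q=(W-[.517,.2015,0]); q=q[...,:2]@R.T
    g=lambda X,dd:(dd>0)&(X[...,2]>.08)&(X[...,2]<.1)&(X[...,0]<.5)&(X[...,0]>.44)&(X[...,1]>.09)&(X[...,1]<.31)
    m=g(W,d)&g(W0,a); print('  rim',m.sum(),np.median((W-W0)[m][:,2])*1e3)
E
python3 sink.py 4
```

```text
[554.38521195 203.23973293 223.92163253] 3.3417563192460817 [-4.6049847  -0.75664484  7.61061614]
top floor 1134 -7.250724291508526
  rim 191 -5.54369478194805
side floor 114 -6.927779985679394
  rim 216 -0.8121759163643438
```

Emit:
{"name": "step_arm", "arguments": {"plan": [[0, 0, -2, 0, 0.2], [0, 0, -2, 0, 0.2], [0, 0, -2, 0, 0.2], [0, 0, -2, 0, 0.2], [0, 0, -2, 0, 0.2], [0, 0, -1, 0, 0.2], [0, 0, 0, 0, 0.2], [0, 0, 0, 0, 0.2], [0, 0, 0, 0, 0.2], [0, 0, 0, 0, 0.2]]}}

```text
clock: 16.28
ee_pos: [0.5547, 0.2032, 0.2345]
eef_rot: [0.0, 1.0, 0.029, 0.001]
contact_force: [0.2, 0.6, -1.5]
gripper_width: 0.0391
finger_force: 50.6
```

Emit:
{"name": "step_arm", "arguments": {"plan": [[0.3, 0, 0, 0, 0.2], [0.2, 0, 0, 0, 0.2], [0, 0, 0, 0, 0.2], [0, 0, 0, 0, 0.2], [0, 0, 0, 0, 0.2], [0, 0, 0, 0, 0.2], [0, 0, 0, 0, 0.2], [0, 0, 0, 0, 0.2], [0, 0, 0, 0, 0.2], [0, 0, 0, 0, 0.2]], "squeeze": 25}}

```text
clock: 17.12
ee_pos: [0.5548, 0.2033, 0.2345]
eef_rot: [-0.0, 1.0, 0.029, 0.0]
contact_force: [-1.1, -0.3, -0.8]
gripper_width: 0.0394
finger_force: 50.6
```

Emit:
{"name": "step_arm", "arguments": {"plan": [[0.4, 0, 0, 0, 0.3], [0.3, 0, 0, 0, 0.3], [0.3, 0, 0, 0, 0.3], [0, 0, 0, 0, 0.3], [0, 0, 0, 0, 0.3], [0, 0, 0, 0, 0.3], [0, 0, 0, 0, 0.3], [0, 0, 0, 0, 0.3], [0, 0, 0, 0, 0.3], [0, 0, 0, 0, 0.3]], "squeeze": 25}}

```text
clock: 17.95
ee_pos: [0.5552, 0.2033, 0.2343]
eef_rot: [0.0, 1.0, 0.029, -0.001]
contact_force: [-4.6, -0.4, -1.4]
gripper_width: 0.0394
finger_force: 50.6
```

Emit:
{"name": "step_arm", "arguments": {"plan": [[-1, 0, 0, 0, 0.1], [-1, 0, 0, 0, 0.1], [-0.4, 0, 0, 0, 0.1], [0, 0, 0, 0, 0.1], [0, 0, 0, 0, 0.1], [0, 0, 2, 0, 0.1], [0, 0, 0, 0, 0.1], [0, 0, 0, 0, 0.1], [0, 0, 0, 0, 0.1], [0, 0, 0, 0, 0.1]], "squeeze": 110}}

```text
clock: 18.78
ee_pos: [0.5534, 0.2032, 0.2325]
eef_rot: [-0.0, 1.0, 0.029, 0.0]
contact_force: [0.3, -0.6, -0.7]
gripper_width: 0.0384
finger_force: 110.1
```

Emit:
{"name": "step_arm", "arguments": {"plan": [[0.3, 0, 1, 0, 0.1], [0, 0, 1, 0, 0.1], [0, 0, 1, 0, 0.1], [0, 0, 1, 0, 0.1], [0, 0, 1, 0, 0.1], [0, 0, 0, 0, 0.1], [0, 0, 0, 0, 0.1], [0, 0, 0, 0, 0.1], [0, 0, 0, 0, 0.1], [0, 0, 0, 0, 0.1]]}}

```text
clock: 19.62
ee_pos: [0.5535, 0.2032, 0.2275]
eef_rot: [-0.0, 1.0, 0.029, -0.0]
contact_force: [-2.0, -0.6, 4.3]
gripper_width: 0.0382
finger_force: 110.5
```

Emit:
{"name": "step_arm", "arguments": {"plan": [[0, 0, 0.6, 0, 0.1], [0, 0, 0.6, 0, 0.1], [0, 0, 0.6, 0, 0.1], [0, 0, 0.6, 0, 0.1], [0, 0, 0, 0, 0.1], [0, 0, 0, 0, 0.1], [0, 0, 0, 0, 0.1], [0, 0, 0, 0, 0.1], [0, 0, 0, 0, 0.1], [0, 0, 0, 0, 0.1]]}}

```text
clock: 20.45
ee_pos: [0.5535, 0.2032, 0.2251]
eef_rot: [-0.0, 1.0, 0.029, -0.0]
contact_force: [-4.1, -0.7, 5.0]
gripper_width: 0.0391
finger_force: 110.7
```

```bash
python3 sink.py 5
```

```text
[553.52497579 203.23469378 225.14235245] 3.350920337503169 [-4.14413993 -0.67275666  5.02194059]
top floor 1148 -5.024049015567189
  rim 215 -3.509543568011919
side floor 128 -4.716988248472942
  rim 246 -0.9446967180298804
```

Centring the pot lowered the friction, and it is now sliding. I keep pressing.

Emit:
{"name": "step_arm", "arguments": {"plan": [[0, 0, 0.5, 0, 0.1], [0, 0, 0.5, 0, 0.1], [0, 0, 0.5, 0, 0.1], [0, 0, 0.5, 0, 0.1], [0, 0, 0, 0, 0.1], [0, 0, 0, 0, 0.1], [0, 0, 0, 0, 0.1], [0, 0, 0, 0, 0.1], [0, 0, 0, 0, 0.1], [0, 0, 0, 0, 0.1]]}}

```text
clock: 21.38
ee_pos: [0.5535, 0.2032, 0.2231]
eef_rot: [-0.0, 1.0, 0.029, -0.0]
contact_force: [-3.9, -0.8, 4.2]
gripper_width: 0.0387
finger_force: 110.8
```

Emit:
{"name": "step_arm", "arguments": {"plan": [[0, 0, 0.5, 0, 0.1], [0, 0, 0.5, 0, 0.1], [0, 0, 0.5, 0, 0.1], [0, 0, 0.5, 0, 0.1], [0, 0, 0, 0, 0.1], [0, 0, 0, 0, 0.1], [0, 0, 0, 0, 0.1], [0, 0, 0, 0, 0.1], [0, 0, 0, 0, 0.1], [0, 0, 0, 0, 0.1]]}}

```text
clock: 22.22
ee_pos: [0.5535, 0.2032, 0.221]
eef_rot: [-0.0, 1.0, 0.029, -0.0]
contact_force: [-3.3, 0.2, 3.4]
gripper_width: 0.0384
finger_force: 110.7
```

```bash
python3 sink.py 6
```

```text
[553.49405732 203.23271274 221.02617173] 3.3509077868054353 [-3.30859887  0.21717649  3.37637646]
top floor 1150 -3.3345002364234544
  rim 223 -2.0216490810487375
side floor 141 -3.0531262812916182
  rim 281 -0.7276316677936601
```

Emit:
{"name": "step_arm", "arguments": {"plan": [[0, 0, 0.5, 0, 0.1], [0, 0, 0.5, 0, 0.1], [0, 0, 0.5, 0, 0.1], [0, 0, 0.5, 0, 0.1], [0, 0, 0.5, 0, 0.1], [0, 0, 0, 0, 0.1], [0, 0, 0, 0, 0.1], [0, 0, 0, 0, 0.1], [0, 0, 0, 0, 0.1], [0, 0, 0, 0, 0.1]]}}

```text
clock: 23.15
ee_pos: [0.5535, 0.2032, 0.2187]
eef_rot: [-0.0, 1.0, 0.029, -0.0]
contact_force: [-4.7, -0.2, 5.9]
gripper_width: 0.0386
finger_force: 110.7
```

Emit:
{"name": "step_arm", "arguments": {"plan": [[0, 0, 0.4, 0, 0.1], [0, 0, 0.4, 0, 0.1], [0, 0, 0, 0, 0.1], [0, 0, 0, 0, 0.1], [0, 0, 0, 0, 0.1], [0, 0, 0, 0, 0.1], [0, 0, 0, 0, 0.1], [0, 0, 0, 0, 0.1], [0, 0, 0, 0, 0.1], [0, 0, 0, 0, 0.1]]}}

```text
clock: 23.98
ee_pos: [0.5535, 0.2032, 0.218]
eef_rot: [-0.0, 1.0, 0.029, -0.0]
contact_force: [-5.4, 0.0, 5.8]
gripper_width: 0.0385
finger_force: 110.8
```

```bash
python3 sink.py 7
```

```text
[553.54385151 203.20792064 218.01524831] 3.34639140560238 [-5.39757055  0.0274924   5.84533067]
top floor 1134 -6.095015985106533
  rim 207 -4.267660748503932
side floor 124 -5.62020108034883
  rim 235 -0.625709074442593
```

Emit:
{"name": "step_arm", "arguments": {"plan": [[0, 0, -1, 0, 0.1], [0, 0, -1, 0, 0.1], [0, 0, -1, 0, 0.1], [0, 0, -1, 0, 0.1], [0, 0, -0.5, 0, 0.1], [0, 0, 0, 0, 0.1], [0, 0, 0, 0, 0.1], [0, 0, 0, 0, 0.1], [0, 0, 0, 0, 0.1], [0, 0, 0, 0, 0.1]]}}

```text
clock: 24.92
ee_pos: [0.5535, 0.2032, 0.2222]
eef_rot: [-0.0, 1.0, 0.029, -0.0]
contact_force: [-5.2, 0.0, 2.1]
gripper_width: 0.0386
finger_force: 110.8
```

Emit:
{"name": "step_arm", "arguments": {"plan": [[0, 0, 0, 0, 0.5], [0, 0, 0, 0, 0.55], [0, 0, 0, 0, 0.6], [0, 0, 0, 0, 0.65], [0, 0, 0, 0, 0.7], [0, 0, 0, 0, 0.7], [0, 0, 0, 0, 0.7], [0, 0, 0, 0, 0.7], [0, 0, 0, 0, 0.7], [0, 0, 0, 0, 0.7]], "squeeze": 30}}

```text
clock: 25.75
ee_pos: [0.5537, 0.2032, 0.2223]
eef_rot: [-0.0, 1.0, 0.029, 0.0]
contact_force: [-0.4, 0.4, -0.4]
gripper_width: 0.0597
finger_force: 0.0
```

Released. I'll rise slowly, then go clear so the cameras can see the pot.

Emit:
{"name": "step_arm", "arguments": {"plan": [[0, 0, -3, 0, 0.7], [0, 0, -6, 0, 0.7], [0, 0, -10, 0, 0.7], [0, 0, -15, 0, 0.7], [0, 0, -20, 0, 0.7], [0, 0, -25, 0, 0.7], [0, 0, -25, 0, 0.7], [0, 0, -25, 0, 0.7], [0, 0, -15, 0, 0.7], [0, 0, -5, 0, 0.7]]}}

```text
clock: 26.58
ee_pos: [0.5544, 0.2029, 0.375]
eef_rot: [-0.001, 1.0, 0.029, 0.003]
contact_force: [0.0, -0.6, -0.5]
gripper_width: 0.0598
finger_force: 0.0
```

Emit:
{"name": "step_arm", "arguments": {"plan": [[0, 15, 0, 0, 0.7], [0, 25, 0, 0, 0.7], [0, 30, 0, 0, 0.7], [0, 30, 0, 0, 0.7], [0, 30, 0, 0, 0.7], [0, 30, 0, 0, 0.7], [0, 30, 0, 0, 0.7], [0, 30, 0, 0, 0.7], [0, 20, 0, 0, 0.7], [0, 0, 0, 0, 0.7]]}}

```text
clock: 27.42
ee_pos: [0.5664, -0.0436, 0.371]
eef_rot: [0.002, 1.0, 0.024, -0.001]
contact_force: [0.2, 0.4, 0.3]
gripper_width: 0.0595
finger_force: 0.0
```

```bash
python3 -c "
from plan import *
L=[]
for n,b in (('side',(145,235,130,200)),('top',(128,216,145,222))):
    im,d=save(n,n+'8'); L.append(cv2.resize(im[b[2]:b[3],b[0]:b[1],::-1],(400,340),interpolation=cv2.INTER_CUBIC))
    W=cloud(n,d);hsv=cv2.cvtColor(im,cv2.COLOR_RGB2HSV);blue=(hsv[...,0]>100)&(hsv[...,0]<130)&(hsv[...,1]>110)
    q=(np.abs(W[...,0]-.575)<.04)&(np.abs(W[...,1]-.205)<.03)&(d>0)
    P=W[q&~blue&(W[...,2]>.0955)];print(n,len(P),np.median(P,0).round(4),P.min(0).round(4),P.max(0).round(4))
    B=W[q&blue];print('blue',len(B),np.median(B,0).round(4),B.min(0).round(4),B.max(0).round(4))
cv2.imwrite('pics/f.png',np.hstack(L))
"
```

```text
side 37 [0.5799 0.2016 0.0987] [0.5739 0.181  0.0956] [0.5876 0.2265 0.1032]
blue 15 [0.5965 0.1963 0.0919] [0.5906 0.1845 0.088 ] [0.6014 0.2255 0.0955]
  return _methods._mean(a, axis=axis, dtype=dtype,
  ret = um.true_divide(
Traceback (most recent call last):
ValueError: zero-size array to reduction operation minimum which has no identity
```

```bash
python3 -c "
import cv2
cv2.imwrite('pics/f.png',cv2.resize(cv2.imread('pics/side8.png')[130:205,140:240],(800,600),interpolation=cv2.INTER_CUBIC))
from plan import *
z=np.load('pics/side8.npz');W=cloud('side',z['d']);hsv=cv2.cvtColor(z['im'],cv2.COLOR_RGB2HSV)
m=(np.abs(W[...,0]-.58)<.02)&(np.abs(W[...,1]-.205)<.04)&(W[...,2]>.097)
P=W[m];print(len(P),np.percentile(P,[5,50,95],axis=0).round(4))
"
```

```text
29 [[0.5744 0.1882 0.0974]
 [0.5801 0.2011 0.0988]
 [0.5868 0.2182 0.1015]]
```

View pics/f.png

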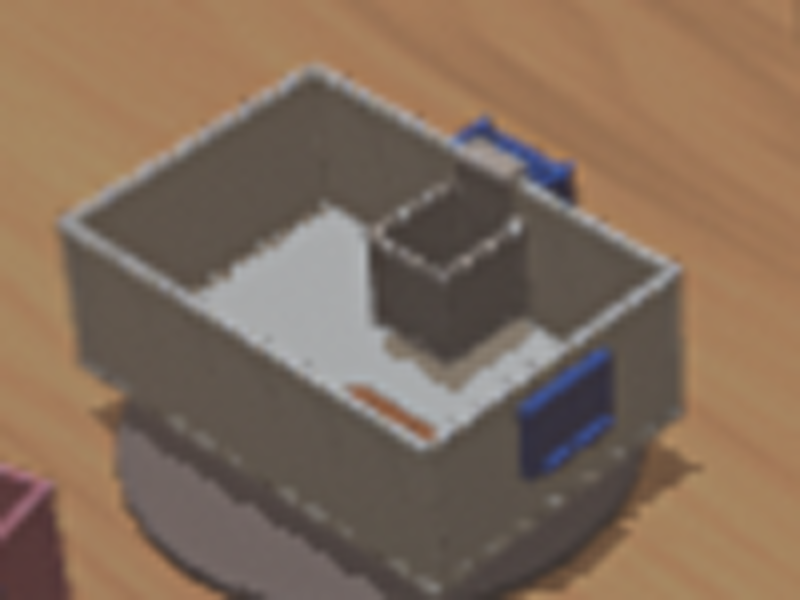

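The pot hangs upright inside the box, its hook bridge on the rim at crop (490,158) between the clip's cheeks. The hook top measures about 98.5 mm, which is the rim plus the 4 mm bridge.

```bash
python3 -c "
from bench import env
print(env.sign_off())"
```

```text
the job is handed in; nothing more can be done
None
```

The pot is hung on the lunchbox rim at the blue clip, pressed home and released, and the job is handed in; no verdict came back, but by force and camera readings the bridge sits on the rim with the hook between the clip's cheeks.

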